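# Nest the dosing measures on the hook

## Task

Hang the three steel dosing measures on the tool board's hook by the slots in their straps, mouths to the board so that they stay clean: the small one first, then the medium one over it, then the large one over both. Slide each one back until you feel it bottom on the board or on the strap behind, and hold it there with a light steady push of about 7 newtons for half a second before you let go. Do not force the hook or the board, and leave the pots and the feed tub where they are.

Things in the scene. Friction and masses are not known exactly. Their poses are not given: they have to be found in the camera images.
- tool_board: The two fixed wooden feet (22 mm high) of a low plywood board, 240 mm wide. Origin on the bench, below the hook's root when the board is at mid-slot. -x is the way the board's front face looks and the hook points, y along the board, z up. The board with its hook is screwed tight somewhere in the feet's slots: its face lies up to 8 mm either way along x from the origin, NOT measured: feel or look.
- hook_line (a point): Point on the hook's axis at the board's nominal (mid-slot) face, 170 mm above the bench; true sideways and in height only. The hook: 6 mm steel rod along the board's -x, straight and level for 46 mm from the real face, then bent 45 degrees upward, 10 mm out and 10 mm up, to its rounded end. Board and hook are rigid; load them with no more than 30 N.
- measure_small: Small steel measure, 90 g: square box, strap up, standing on its side on the bench. Origin: centre of the slot in the strap, on the strap's rear face = mouth plane. z up the strap, y across it, +x out of the mouth (box and strap lie on -x). Hung home: x and z as the board's, slot's upper edge on the hook's straight part (origin 164 mm above the bench), rear face on the board's face.
- measure_small_tab (a point): Middle of the top of the small measure's strap, 46 mm above its origin. Strap 18 mm wide (y), 4 mm thick (x); slot through it along x, 9 mm wide, 18 mm high; above it a solid tab 37 mm high to grip across its width. The board's top edge is 178 mm above the bench, so 32 mm below this point on a hung measure: fingertips stay above it.
- measure_small_mouth (a point): Centre of the small measure's mouth, 65 mm below its origin. Box 40 x 40 mm outside, 28 mm deep (towards -x), walls 2.5 mm. Standing on the bench this point is 20 mm up. The strap is solid between slot and box.
- measure_medium: Medium steel measure, 130 g, same form, pose, axes and origin (slot centre on the strap's rear face). Hung home: slot's upper edge on the rod, rear face of its strap on the small one's strap, so 4 mm out from the board's face; its box then covers the small one's.
- measure_medium_tab (a point): Middle of the top end of the medium measure's strap, 46 mm above its origin. Strap 25 mm wide, 4 mm thick; same slot (9 x 18 mm) and same 37 mm tab above it.
- measure_medium_mouth (a point): Centre of the medium measure's mouth, 65 mm below its origin. Box 49 x 49 mm outside, 33 mm deep, walls 2.5 mm: inside 44 mm, 2 mm play all round over the small one. Standing on the bench this point is 24.5 mm up.
- measure_large: Large steel measure, 180 g, same form, pose, axes and origin (slot centre on the strap's rear face). Hung home: slot's upper edge on the rod, rear face of its strap on the medium one's strap, so 8 mm out from the board's face; its box then covers the other two.
- measure_large_tab (a point): Middle of the top end of the large measure's strap, 46 mm above its origin. Strap 32 mm wide, 4 mm thick; same slot (9 x 18 mm) and same 37 mm tab above it.
- measure_large_mouth (a point): Centre of the large measure's mouth, 65 mm below its origin. Box 58 x 58 mm outside, 38 mm deep, walls 2.5 mm: inside 53 mm, 2 mm play all round over the medium one. Standing on the bench this point is 29 mm up.
- pot_a: Square black pot filled with substrate, 68 mm wide at the rim, 70 mm high; origin under its centre. To be left alone.
- pot_b: Another such pot. To be left alone.
- feed_tub: White closed tub of feed, 90 mm diameter, 100 mm high; origin under its centre. To be left alone.
Not all that is in view belongs to the job. What is shaped like the measure_large but green or pink is not meant.

How it is judged (in metres and radians):
On the way, in this order (a step that is already met when the one before it is completed fails the run):
1. the small measure is on the hook and pressed home against the board (3 to 20 N, held) (x of measure_small in the frame of tool_board between -0.01 and 0.01 m and y of measure_small in the frame of tool_board between -0.004 and 0.004 m and z of measure_small in the frame of tool_board between 0.161 and 0.167 m and contact force between measure_small and tool_board between 3 and 20 N), for 0.3 s.
2. with the small one still home, the medium measure is on the hook over it and pressed home on its strap (3 to 20 N, held) (x of measure_small in the frame of tool_board between -0.01 and 0.01 m and y of measure_small in the frame of tool_board between -0.004 and 0.004 m and z of measure_small in the frame of tool_board between 0.161 and 0.167 m and x of measure_medium in the frame of measure_small between -0.006 and -0.002 m and y of measure_medium in the frame of tool_board between -0.004 and 0.004 m and z of measure_medium in the frame of tool_board between 0.161 and 0.167 m and contact force between measure_medium and measure_small between 3 and 20 N), for 0.3 s.
3. with both still home, the large measure is on the hook over them and pressed home on the medium one's strap (3 to 20 N, held) (x of measure_small in the frame of tool_board between -0.01 and 0.01 m and y of measure_small in the frame of tool_board between -0.004 and 0.004 m and z of measure_small in the frame of tool_board between 0.161 and 0.167 m and x of measure_medium in the frame of measure_small between -0.006 and -0.002 m and y of measure_medium in the frame of tool_board between -0.004 and 0.004 m and z of measure_medium in the frame of tool_board between 0.161 and 0.167 m and x of measure_large in the frame of measure_medium between -0.006 and -0.002 m and y of measure_large in the frame of tool_board between -0.004 and 0.004 m and z of measure_large in the frame of tool_board between 0.161 and 0.167 m and contact force between measure_large and measure_medium between 3 and 20 N), for 0.3 s.
At the end, for the whole second after the job is handed in: All three hang on the hook, released and at rest, nested: small on the board's face (within 10 mm of its mid-slot place), medium 4 mm out from it, large 4 mm out from that, each within 2 mm; 4 mm sideways and 3 mm in height of their place on the rod, upright within 0.06 rad, square within 0.12 rad (x of measure_small in the frame of tool_board between -0.01 and 0.01 m and y of measure_small in the frame of tool_board between -0.004 and 0.004 m and z of measure_small in the frame of tool_board between 0.161 and 0.167 m and x of measure_medium in the frame of measure_small between -0.006 and -0.002 m and y of measure_medium in the frame of tool_board between -0.004 and 0.004 m and z of measure_medium in the frame of tool_board between 0.161 and 0.167 m and x of measure_large in the frame of measure_medium between -0.006 and -0.002 m and y of measure_large in the frame of tool_board between -0.004 and 0.004 m and z of measure_large in the frame of tool_board between 0.161 and 0.167 m and angle between each of measure_small, measure_medium, measure_large's own z axis and vertical below 0.06 rad and angle between the x axis of each of measure_small, measure_medium, measure_large and the x axis of tool_board, either way round below 0.12 rad and linear speed of each of measure_small, measure_medium, measure_large below 0.02 m/s); the robot touches nothing.
It fails at once if the board or its hook is loaded with more than 30 N (contact force between tool_board and anything else above 30 N).
It fails at once if a pot or the feed tub is moved by more than 15 mm (distance of any of pot_a, pot_b, feed_tub from where it was at the start of the episode above 0.015 m).
It fails at once if the pots or the tub are knocked over (angle between any of pot_a, pot_b, feed_tub's own z axis and vertical above 0.3 rad).
It also fails if it takes over 72 s, if anything falls off the work surface, if the arm or the gripper's body presses on something with over 40 N, if the wrist force passes 120 N, or if a joint passes its speed limit or range.

## Robot

A 6-joint arm with a two-finger parallel gripper is mounted at the origin on the work surface. World frame = base frame: x ahead of the robot, y to its left, z up, the work surface at z = 0. Lengths are in mm, angles in degrees, forces in N, time in s.
With the tool pointing down it reaches from about 300 to 850 mm from the base axis. Payload 4.2 kg.
Tool frame: the origin (TCP) lies midway between the tips of the shut fingers; the grasp point (between the pads) lies 19 mm behind it (env.grip_depth is the distance from the TCP to the grasp point, in mm); z points along the fingers, y is the line along which they close (so a half turn about z gives the same grasp; the last joint's range is limited). The gripper opens to 91 mm and grips with 3 to 60 N. Pads are 32 mm wide; open, the fingers measure 118 mm over their backs; the gripper's body (76 mm by 178 mm) begins 60 mm behind the grasp point.
Start: joints at [63.827, 18.312, 89.639, -0, 72.044, -1.146], TCP at [243.254, 521.029, 213.976] pointing down, gripper open.
Joint ranges: [-177.97, 177.97], [-48.28, 115.42], [12.27, 149.76], [-77.06, 257.06], [2.81, 150.46], [-146.56, 146.56]. Speed limits (degrees/s): [147.25, 147.25, 180, 180, 180, 180].

## Interface

Orientations are given as [roll, pitch, yaw] about the fixed x, y, z axes, in that order (R = Rz(yaw) Ry(pitch) Rx(roll)).
In Python, from workcell import env, eyes gives the robot as it stands.
- The arm moves only by the tool send_rows, never from a script. Its argument "motion" is a list of rows, each a list of 7 numbers: the shift along the world's x, y, z normalised to -1 to 1, where 1 is 0.5 m, then the turn, a rotation vector about the world's x, y, z normalised to -1 to 1, where 1 is 60 degrees, then the opening, from -1 (shut) to 1 (fully open). A call has 1 to 20 rows; each row is the pose to reach, as a shift and turn from the pose commanded when the call began; what a row does not reach only later rows make up. A row lasts 1/8 s, in which the tool goes at most 62.5 mm and 10.7 degrees, less where a joint would pass 70% of its speed; a pose out of reach is approached as far as the arm can. A call with a number of a shift or a turn outside -1 to 1 is refused whole. A call with a gripper value outside its range is refused whole. The fingers move at their own pace and stop on an object; "squeeze" is the grip in N (left out, the last holds). Time passes only in rows, so rows that repeat a pose let the fingers close. It gives the time, the measured TCP pose, the force, the opening and the grip force at its end, in the units of the state.
- env.state(): the state, without advancing time (a new reading comes with each control period).
- eyes.grab_frame(name): name is "scene" or "top"; returns a dict with "pixels" (420x560x3 uint8, red, green, blue), "depth" (420x560 float32, mm along the optical axis (not along the pixel's ray), 0 where there is no reading), "fx", "fy", "cx", "cy" (pixels), "R" (3x3) and "t" (3): a world point X has camera coordinates R X + t. Camera axes: x right, y down, z forward; pixel columns grow to the right and rows downward; lengths in mm; the calibration is good to about 2 mm. A picture is of the moment at which its call begins.
- env.job_done(): hands the job in; it is judged then, once.
The state is a dict: "time_s": time; "qpos": joint angles; "qvel": joint speeds; "effort": joint torques, N m; "ee_pos": TCP position; "ee_rot": TCP orientation; "force": force on the tool from outside, world axes, zero at the start; "torque": the same for the moment, N m; "gripper_width": finger opening in mm; "gripper_force": force on a finger pad.
Only numpy, scipy, OpenCV 4.12 (cv2) and the standard library are available. Lean on these libraries where they do the work, as an engineer would, in place of code of your own. Each camera call takes 0.05 s, during which the arm holds its last target. There are 200 camera calls.

## Working session

There is one attempt and no reset: what is moved stays moved. The work goes in short steps, Python scripts to look and compute and a tool call to move; the robot and the scene stay as the last step left them, time stands still between calls to the robot, and variables do not carry over. Pictures are saved under pics/ and viewed, at most 10 in all, crops included, and the job is handed in when it is done.

Besides the shell and the picture viewer there is one more tool, called as name(argument=value, ...), one argument or row to a line, values as JSON. send_rows: Moves the arm, as the interface text tells. Its arguments: {"type":"object","properties":{"motion":{"type":"array"},"squeeze":{"type":"number"}},"required":["motion"]}

```bash
mkdir -p pics; ls; cat > h.py <<'E'
import numpy as np, cv2
from workcell import env, eyes
def grab(n):
    f=eyes.grab_frame(n); return f
def save(f,p): cv2.imwrite('pics/'+p,cv2.cvtColor(f['pixels'],cv2.COLOR_RGB2BGR))
def cloud(f):
    d=f['depth'].astype(float); v,u=np.mgrid[:d.shape[0],:d.shape[1]]
    P=np.stack([(u-f['cx'])/f['fx']*d,(v-f['cy'])/f['fy']*d,d],-1)
    W=(P-np.array(f['t']).ravel())@np.array(f['R']); W[d==0]=np.nan
    return W
E
python3 - <<'E'
from h import *
for n in('scene','top'):
    f=grab(n); save(f,n+'.png'); np.savez(n+'.npz',**{k:np.array(v) for k,v in f.items()})
    print(n,f['fx'],-np.array(f['R']).T@np.array(f['t']).ravel())
print(env.state())
E
```

```text
pics
scene 413.5251289944391 [ 822.45499941 -560.21277648  805.54002458]
top 448.5583287209387 [ 312.601811    -61.14076616 1153.00941009]
{'time_s': 0.1, 'qpos': array([ 6.38279225e+01,  1.83460760e+01,  8.96987054e+01, -2.02789629e-03,
        7.20437649e+01, -1.14518764e+00]), 'qvel': array([-0.03637599, -0.12342155, -0.25941669, -0.09644349,  0.02332216,
        0.07749307]), 'effort': array([ 1.18746913e-03, -4.13332736e+01, -2.32509863e+01,  7.30594550e-02,
        4.23846266e-02, -6.06774347e-05]), 'ee_pos': array([243.05552546, 520.60974149, 213.22823775]), 'ee_rot': array([-1.79911433e+02,  1.58085758e-04,  1.54973737e+02]), 'force': array([-0.88972665, -0.00803041,  0.23096157]), 'torque': array([ 0.02173449,  0.05326596, -0.02763731]), 'gripper_force': 0.0, 'gripper_width': 91.49459706956769}
```

View pics/scene.png

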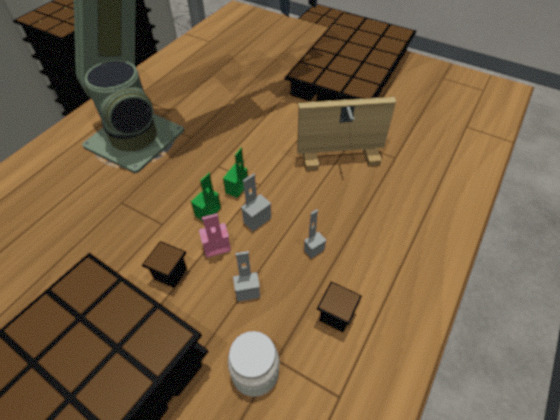

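View pics/top.png

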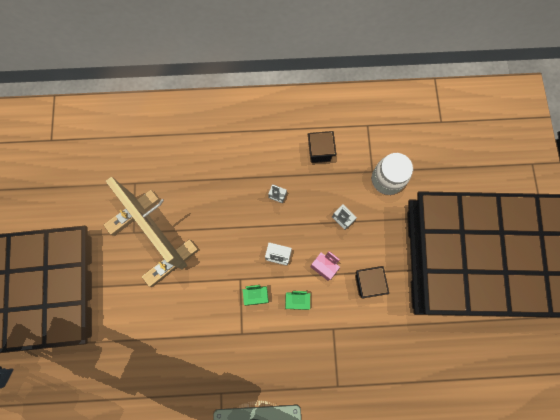

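The scene view has three steel measures at (315,240), (246,280) and (256,208). The look-alikes are green at (207,197) and (237,175), and pink at (214,237). In the top view the steel ones are at (278,194), (345,217) and (278,254), the board at (147,225) and the hook at (150,210). Next I'll measure them and enlarge a crop.

```bash
cat > seg.py <<'E'
from h import *
fs={n:np.load(n+'.npz') for n in('scene','top')}
ws={n:cloud(f) for n,f in fs.items()}
rois={'top':{'s':(278,194),'m':(345,217),'l':(278,254)},'scene':{'s':(315,235),'m':(246,278),'l':(256,205)}}
for k in 'sml':
    Q=[]
    for n in fs:
        u,v=rois[n][k]; a=45 if n=='scene' else 22
        sl=np.s_[v-a:v+a,u-a:u+a]
        hsv=cv2.cvtColor(fs[n]['pixels'],cv2.COLOR_RGB2HSV)[sl]; W=ws[n][sl]
        m=(hsv[...,1]<60)&(W[...,2]>6)
        c,l=cv2.connectedComponents(m.astype(np.uint8)); 
        i=np.argmax([0]+[(l==j).sum() for j in range(1,c)]); P=W[l==i]
        Q.append(P)
        t=P[P[:,2]>P[:,2].max()-25]
        print(k,n,len(P),'zmax',P[:,2].max().round(1),'tab',t.mean(0).round(1))
        for lo,hi in((6,64),(70,130)):
            B=P[(P[:,2]>lo)&(P[:,2]<hi)]
            if len(B)>5:
                r=cv2.minAreaRect(B[:,:2].astype(np.float32)); print('  z',lo,hi,len(B),np.round(r[0],1),np.round(r[1],1),round(r[2],1), 'ztop', np.percentile(B[:,2],90).round(1))
    
    
# board
W=ws['top']; m=(W[...,2]>150)&(W[...,0]>150)&(W[...,1]>200)
m[300:]=0; m[:,:60]=0
B=W[m]; B=B[B[:,2]<185]; r=cv2.minAreaRect(B[:,:2].astype(np.float32)); print('board',len(B),r,np.percentile(B[:,2],[5,50,95]))
ims=[cv2.resize(cv2.cvtColor(fs[n]['pixels'][s],cv2.COLOR_RGB2BGR),d,interpolation=cv2.INTER_CUBIC) for n,s,d in(('scene',np.s_[150:310,180:340],(480,480)),('top',np.s_[170:330,80:370],(580//2*1,160)))]
a=cv2.resize(cv2.cvtColor(fs['scene']['pixels'][150:310,180:345],cv2.COLOR_RGB2BGR),(495,480),interpolation=cv2.INTER_CUBIC)
b=cv2.resize(cv2.cvtColor(fs['top']['pixels'][175:315,235:335],cv2.COLOR_RGB2BGR),(300,420),interpolation=cv2.INTER_CUBIC)
b=cv2.copyMakeBorder(b,0,60,0,0,cv2.BORDER_CONSTANT)
cv2.imwrite('pics/crop1.png',np.hstack([a,b]))
E
python3 seg.py
```

```text
s scene 474 zmax 134.3 tab [611.5 -72.4 123.5]
  z 6 64 372 [622.7 -75.4] [41.7 29.2] 66.2 ztop 43.9
  z 70 130 82 [611.  -72.1] [15.1  4.4] 66.7 ztop 126.1
s top 184 zmax 134.3 tab [609.5 -69.1 122.7]
  z 6 64 127 [620.7 -74.2] [40.3 29.3] 67.3 ztop 51.6
  z 70 130 49 [610.5 -69.5] [16.   6.2] 69.8 ztop 126.4
m scene 797 zmax 139.0 tab [ 540.5 -233.3  127.8]
  z 6 64 588 [ 550. -243.] [48.8 35.2] 41.5 ztop 52.2
  z 70 130 156 [ 539.9 -232.6] [21.5  6. ] 40.4 ztop 125.6
m top 270 zmax 136.7 tab [ 538.7 -230.5  126.7]
  z 6 64 180 [ 549.5 -242.2] [49.3 34.5] 40.4 ztop 52.1
  z 70 130 64 [ 539.3 -230.5] [24.8  4.1] 40.0 ztop 123.4
l scene 917 zmax 141.8 tab [446.6 -66.5 130.8]
  z 6 64 681 [418.9 -41.7] [ 63.  159.9] 57.6 ztop 60.8
  z 70 130 170 [447.9 -65.9] [29.   5.8] 68.3 ztop 124.5
l top 369 zmax 143.5 tab [445.2 -63.3 135.3]
  z 6 64 296 [462.1 -68.2] [57.8 37.8] 73.2 ztop 59.9
  z 70 130 40 [444.4 -63.1] [29.7  2. ] 72.5 ztop 127.5
board 773 ((566.5131225585938, 235.266357421875), (194.48077392578125, 56.67783737182617), 36.29998779296875) [163.38178362 176.84479535 180.02129273]
```

View pics/crop1.png

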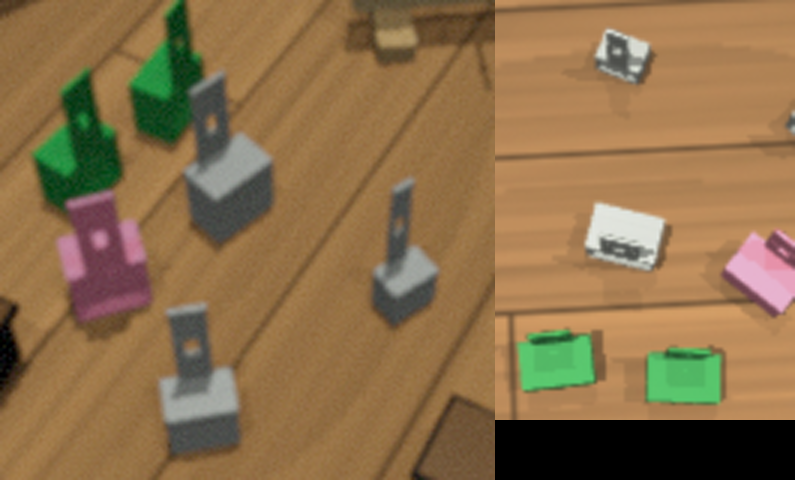

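The crop settles which ones to take: the only steel ones are small (400,250), medium (200,380) and large (225,160), with box widths of 41, 49 and 58 mm. The green and pink ones are excluded by colour. Next I'll measure the board face and the hook.

```bash
cat > board.py <<'E'
from h import *
fs={n:np.load(n+'.npz') for n in('scene','top')}
ws={n:cloud(f) for n,f in fs.items()}
W=ws['scene']; v,u=np.mgrid[:420,:560]
m=(u>298)&(u<395)&(v>98)&(v<152)&(W[...,2]>50)&(W[...,2]<170)
P=W[m]; k=np.ones(len(P),bool)
for _ in range(8):
    c=P[k].mean(0); n=np.linalg.svd(P[k]-c,full_matrices=False)[2][2]; d=(P-c)@n; k=abs(d)<3
n*=np.sign(n[1]); print('face n',n.round(3),'c',c.round(1),k.sum(),'yaw',np.degrees(np.arctan2(n[1],n[0])), d[k].std())
yaw=np.arctan2(n[1],n[0]); X=np.array([np.cos(yaw),np.sin(yaw)]); Y=np.array([-X[1],X[0]])
b=c[:2]@X
for nm in fs:
    W=ws[nm]; a=W[...,:2]@X-b; y=W[...,:2]@Y
    q=(a<-6)&(a>-75)&(W[...,2]>130)&(W[...,2]<200)&(W[...,1]>100)&(W[...,0]>480)
    print(nm,'hook pts',q.sum())
    vv,uu=np.nonzero(q)
    for i in np.argsort(a[q]): print('  ',uu[i],vv[i],a[q][i].round(1),y[q][i].round(1),W[q][i].round(1))if i%2==0 else 0
    e=(W[...,2]>172)&(W[...,2]<183)&(abs(a)<40)&(W[...,1]>100)
    print(nm,'top edge a',np.percentile(a[e],[5,25,50,75,95]).round(1),'y range',np.percentile(y[e],[1,99]).round(1),'z',np.median(W[e][:,2]))
A=cv2.resize(cv2.cvtColor(fs['scene']['pixels'][85:185,290:410],cv2.COLOR_RGB2BGR),(480,400),interpolation=cv2.INTER_CUBIC)
B=cv2.resize(cv2.cvtColor(fs['top']['pixels'][170:290,95:200],cv2.COLOR_RGB2BGR),(315,360),interpolation=cv2.INTER_CUBIC)
B=cv2.copyMakeBorder(B,0,40,0,0,cv2.BORDER_CONSTANT)
cv2.imwrite('pics/hook.png',np.hstack([A,B]))
E
python3 board.py
```

```text
face n [-0.59   0.807  0.002] c [542.8 230.4 112.5] 3151 yaw 126.17402935852891 1.3266659195997508
scene hook pts 37
   353 119 -59.4 -574.5 [578.2 182.7 180.5]
   353 118 -57.3 -574.8 [577.1 184.5 181.7]
   353 117 -54.5 -575.3 [575.9 187.1 182.4]
   351 118 -49.3 -572.5 [570.6 189.6 175.4]
   351 119 -49.1 -573.0 [570.8 190.1 172.2]
   351 117 -43.1 -574.1 [568.2 195.5 173.3]
   352 116 -40.8 -576.9 [569.1 199.1 174.2]
   350 116 -36.8 -573.2 [563.8 200.1 171.3]
   350 115 -33.8 -573.8 [562.5 202.9 171.8]
   350 114 -33.1 -573.6 [561.9 203.4 174.2]
   351 113 -30.4 -576.5 [562.7 207.2 174.9]
   349 113 -28.1 -572.3 [557.9 206.6 173.4]
   350 112 -25.1 -575.4 [558.6 210.9 173.7]
   350 111 -22.6 -575.7 [557.4 213.  174.8]
   350 110 -17.4 -577.0 [555.3 218.  173.5]
   348 110 -14.8 -572.8 [550.4 217.7 171.8]
   349 109 -14.2 -575.1 [551.9 219.5 174.2]
   349 108 -9.0 -576.3 [549.8 224.4 173. ]
   349 107 -6.5 -576.7 [548.7 226.6 174.1]
scene top edge a [-2.5  0.2  3.1  9.7 15.7] y range [-691.7 -457.3] z 178.41621546763884
top hook pts 67
   163 200 -57.7 -573.0 [576.  183.1 179.5]

[... 835 characters left out ...]

   152 209 -26.1 -574.5 [558.5 209.6 171.5]
   152 210 -24.5 -573.6 [556.8 210.3 168.9]
   150 209 -22.4 -578.3 [559.3 214.8 169. ]
   150 210 -21.4 -574.9 [556.  213.6 172.9]
   150 211 -20.0 -573.4 [553.9 213.8 172.1]
   150 212 -18.4 -572.6 [552.4 214.6 169.1]
   148 211 -16.3 -576.8 [554.6 218.8 170.3]
   148 212 -15.1 -574.7 [552.2 218.6 170.8]
   148 213 -13.7 -572.9 [549.9 218.6 170.7]
   146 212 -11.6 -577.6 [552.4 223.1 170.9]
   147 214 -10.8 -571.7 [547.2 220.2 172.8]
   146 213 -10.5 -574.7 [549.4 222.2 173.6]
   146 215 -7.5 -572.1 [545.6 223.1 170.3]
   145 214 -7.4 -574.4 [547.4 224.6 173. ]
top top edge a [ 0.3  3.9  8.6 13.3 17.1] y range [-691.  -455.8] z 177.1631798807565
```

View pics/hook.png

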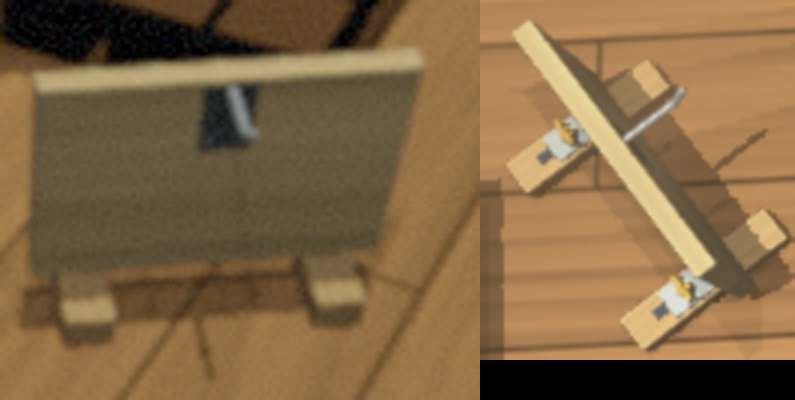

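send_rows(
  motion=[
    [0.5,-0.7,0.06,0,0,0.0333,0.2],
    [0.5,-0.7,0.06,0,0,0.0333,0.2],
    [0.5,-0.7,0.06,0,0,0.0333,0.2],
    [0.5,-0.7,0.06,0,0,0.0333,0.2],
    [0.5,-0.7,0.06,0,0,0.0333,0.2],
    [0.5,-0.7,0.06,0,0,0.0333,0.2],
    [0.5,-0.7,0.06,0,0,0.0333,0.2],
    [0.5,-0.7,0.06,0,0,0.0333,0.2],
    [0.5,-0.7,0.06,0,0,0.0333,0.2],
  ],
)

```text
time_s: 1.23
ee_pos: [492.8, 171.1, 243.5]
ee_rot: [-180.0, -0.1, 156.9]
force: [-0.3, 0.0, 0.2]
gripper_width: 55.0
gripper_force: 0.0
```

send_rows(
  motion=[
    [0.235,-0.483,-0.1,0,0,0,0.2],
    [0.235,-0.483,-0.1,0,0,0,0.2],
    [0.235,-0.483,-0.1,0,0,0,0.2],
    [0.235,-0.483,-0.1,0,0,0,0.2],
    [0.235,-0.483,-0.1,0,0,0,0.2],
    [0.235,-0.483,-0.1,0,0,0,0.2],
    [0.235,-0.483,-0.16,0,0,0,0.2],
    [0.235,-0.483,-0.22,0,0,0,0.2],
    [0.235,-0.483,-0.28,0,0,0,0.2],
    [0.235,-0.483,-0.28,0,0,0,0.2],
    [0.235,-0.483,-0.28,0,0,0,-0.4],
    [0.235,-0.483,-0.28,0,0,0,-0.8],
    [0.235,-0.483,-0.28,0,0,0,-0.8],
    [0.235,-0.483,-0.28,0,0,0,-0.8],
    [0.235,-0.483,-0.28,0,0,0,-0.8],
  ],
  squeeze=25,
)

```text
time_s: 3.1
ee_pos: [611.0, -70.6, 104.5]
ee_rot: [180.0, 0.0, 157.0]
force: [-0.5, 1.2, 3.3]
gripper_width: 17.3
gripper_force: 25.0
```

send_rows(
  motion=[
    [0,0,0.1,0,0,0,-0.8],
    [0,0.05,0.187,0,0,0,-0.8],
    [-0.0355,0.15,0.187,0,0,-0.17,-0.8],
    [-0.0355,0.25,0.187,0,0,-0.34,-0.8],
    [-0.0355,0.35,0.187,0,0,-0.513,-0.8],
    [-0.0355,0.42,0.187,0,0,-0.513,-0.8],
    [-0.0355,0.465,0.187,0,0,-0.513,-0.8],
    [-0.0355,0.465,0.187,0,0,-0.513,-0.8],
    [-0.0355,0.465,0.187,0,0,-0.513,-0.8],
    [-0.0355,0.465,0.187,0,0,-0.513,-0.8],
  ],
)

```text
time_s: 4.35
ee_pos: [593.1, 160.7, 197.5]
ee_rot: [-180.0, 0.0, 126.1]
force: [-0.5, 0.4, -1.0]
gripper_width: 17.4
gripper_force: 25.0
```

```bash
cat > rel.py <<'E'
# held measure and hook in board frame (X = 126.2 deg; origin face point)
from h import *
import sys
name=sys.argv[1]; yaw=np.radians(126.2); X=np.array([np.cos(yaw),np.sin(yaw)]); Y=np.array([-X[1],X[0]]); C=np.array([542.8,230.5])
s=env.state(); T=s['ee_pos']; print('t',s['time_s'],'tcp a,y,z',((T[:2]-C)@X).round(2),((T[:2]-C)@Y).round(2),T[2].round(2),'yaw',s['ee_rot'][2].round(2),'F',s['force'].round(1))
out=[]
for n in('scene','top'):
    f=grab(n); W=cloud(f); a=(W[...,:2]-C)@X; y=(W[...,:2]-C)@Y; z=W[...,2]
    near=abs((W[...,:2]-T[:2])@Y)<45; da=a-(T[:2]-C)@X
    for lab,q in (('strap',near&(abs(da)<9)&(z>T[2]-55)&(z<T[2]-8)),('box',near&(da>-45)&(da<9)&(z<T[2]-57)&(z>T[2]-150)),('hook',(abs(y)<9)&(a>-62)&(a<-6)&(z>160)&(z<190))):
        if q.sum()<8: print(n,lab,q.sum()); continue
        r=cv2.minAreaRect(np.c_[a[q],y[q]].astype(np.float32)); p=np.polyfit(a[q],y[q],1)
        print(n,lab,q.sum(),'a',np.percentile(a[q],[3,50,97]).round(1),'y',np.percentile(y[q],[3,50,97]).round(1),'zmax',np.percentile(z[q],[3,97]).round(1),'rect',np.round(r[0],1),np.round(r[1],1),round(r[2],1),'slope deg',np.degrees(np.arctan(p[0])).round(1))
    t=C+X*((T[:2]-C)@X); 
    P=np.array(f['R'])@np.array([T[0],T[1],T[2]])+np.array(f['t']).ravel(); u,v=int(f['fx']*P[0]/P[2]+f['cx']),int(f['fy']*P[1]/P[2]+f['cy'])
    u=np.clip(u,65,495); v=np.clip(v,65,355)
    out.append(cv2.resize(cv2.cvtColor(f['pixels'][v-65:v+65,u-65:u+65],cv2.COLOR_RGB2BGR),(390,390),interpolation=cv2.INTER_CUBIC))
cv2.imwrite('pics/'+name,np.hstack(out))
E
python3 rel.py r1.png
```

```text
t 4.35 tcp a,y,z -86.04 0.62 197.47 yaw 126.1 F [-0.5  0.4 -1. ]
scene strap 102 a [-89.8 -87.3 -83.9] y [-9.2 -0.6  8.4] zmax [143.8 185.3] rect [-86.8  -0.7] [18.2  7.3] 89.9 slope deg 19.6
scene box 377 a [-113.3 -109.5  -84.5] y [-18.8   1.9  20.1] zmax [ 96.1 136.1] rect [-98.1   0.3] [41.2 31.1] 89.9 slope deg 10.6
scene hook 4
top strap 0
top box 0
top hook 0
```

View pics/r1.png

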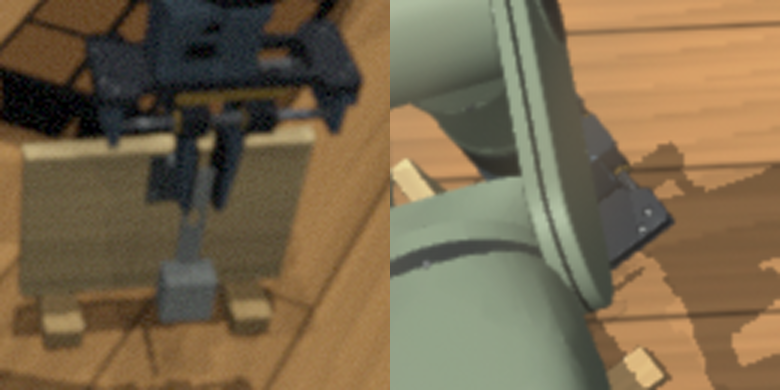

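```bash
cat > hk.py <<'E'
from h import *
yaw=np.radians(126.2); X=np.array([np.cos(yaw),np.sin(yaw)]); Y=np.array([-X[1],X[0]]); C=np.array([542.8,230.5])
for n in('scene','top'):
    W=cloud(np.load(n+'.npz')); a=(W[...,:2]-C)@X; y=(W[...,:2]-C)@Y
    q=(a<-9)&(a>-60)&(abs(y)<12)&(W[...,2]>163)&(W[...,2]<188)
    p=np.polyfit(a[q],y[q],1); print(n,q.sum(),'hook y at -10,-50',np.polyval(p,[-10,-50]).round(2),'median',np.median(y[q]).round(2),'minmax mid',np.percentile(y[q],[5,95]).round(1))
    e=(abs(W[...,2]-178)<3)&(abs(a-8)<20)&(abs(y)<115); 
    if n=='top':
        r=cv2.minAreaRect(np.c_[a[e],y[e]].astype(np.float32)); print('edge rect',r)
E
python3 hk.py; python3 rel.py r1b.png
```

```text
scene 35 hook y at -10,-50 [-0.9  -0.19] median -0.16 minmax mid [-3.2  1.8]
top 62 hook y at -10,-50 [-0.21  0.16] median 0.14 minmax mid [-3.1  2.5]
edge rect ((8.842869758605957, -0.29625701904296875), (18.598844528198242, 229.33811950683594), 0.09996775537729263)
t 4.45 tcp a,y,z -85.81 0.44 197.55 yaw 126.11 F [-0.3  0.  -0.8]
scene strap 104 a [-89.  -86.6 -84.4] y [-9.9 -1.1  8.2] zmax [143.8 185.7] rect [-86.6  -1. ] [18.8  7.1] 87.5 slope deg 14.7
scene box 382 a [-113.  -109.2  -85.4] y [-19.    2.2  19.5] zmax [ 96.3 136.6] rect [-97.7  -0.3] [40.9 32.5] 88.6 slope deg 11.5
scene hook 4
top strap 0
top box 0
top hook 0
```

The scene half of the picture shows the small measure held upright in front of the hook, strap at (195,215) and box at (188,290). The top camera is blocked by the arm. The estimated lateral error is under 1 mm, so I'm starting the slide on.

send_rows(
  motion=[
    [-0.0136,0.0186,0.004,0,0,0,-0.8],
    [-0.0272,0.0371,0.004,0,0,0,-0.8],
    [-0.0272,0.0371,0.004,0,0,0,-0.8],
    [-0.0319,0.0436,0.004,0,0,0,-0.8],
    [-0.0366,0.05,-0.002,0,0,0,-0.8],
    [-0.0413,0.0564,-0.009,0,0,0,-0.8],
    [-0.0413,0.0564,-0.009,0,0,0,-0.8],
  ],
)

```text
time_s: 5.42
ee_pos: [571.9, 190.3, 192.4]
ee_rot: [-179.9, -0.0, 126.2]
force: [-0.1, 0.2, -1.0]
gripper_width: 17.5
gripper_force: 25.0
```

```bash
python3 rel.py r2.png
```

```text
t 5.425 tcp a,y,z -49.63 0.24 192.43 yaw 126.21 F [-0.1  0.2 -1. ]
scene strap 111 a [-55.9 -50.8 -47. ] y [-9.8 -0.8  7.6] zmax [139.  182.6] rect [-49.7  -0.3] [16.3 14.7] 42.3 slope deg 19.4
scene box 365 a [-77.  -72.8 -48. ] y [-19.3   1.7  19.4] zmax [ 91.1 131.7] rect [-62.1  -0.3] [40.8 32.7] 89.7 slope deg 10.4
scene hook 63 a [-57.6 -50.9 -43.6] y [-8.5 -0.6  7.5] zmax [161.8 189. ] rect [-49.8  -0.5] [15.5 14. ] 39.4 slope deg 7.6
top strap 0
top box 1
top hook 0
```

View pics/r2.png

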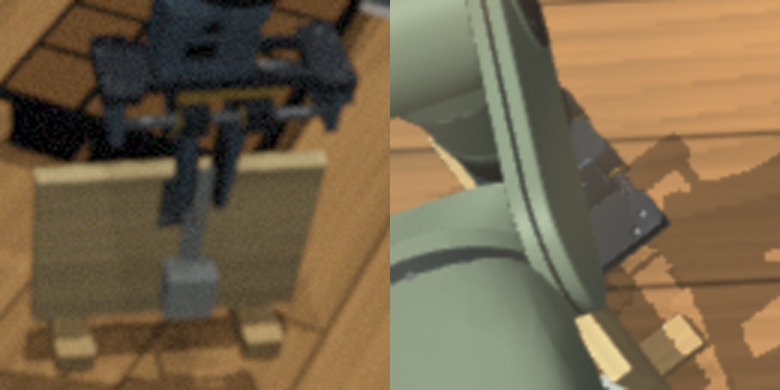

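The hook end shows through the slot near (200,180) in the scene half and there is no contact force. I'll carry on inward.

send_rows(
  motion=[
    [-0.0047,0.0065,-0.007,0,0,0,-0.8],
    [-0.0094,0.0129,-0.011,0,0,0,-0.8],
    [-0.0165,0.0226,-0.013,0,0,0,-0.8],
    [-0.0236,0.0323,-0.015,0,0,0,-0.8],
    [-0.0307,0.042,-0.017,0,0,0,-0.8],
    [-0.0378,0.0516,-0.017,0,0,0,-0.8],
    [-0.0449,0.0613,-0.017,0,0,0,-0.8],
    [-0.0449,0.0613,-0.017,0,0,0,-0.8],
  ],
)

```text
time_s: 6.52
ee_pos: [549.7, 221.3, 184.6]
ee_rot: [180.0, 0.0, 126.2]
force: [0.1, -0.3, -0.8]
gripper_width: 17.5
gripper_force: 25.0
```

send_rows(
  motion=[
    [-0.0035,0.0048,0,0,0,0,-0.8],
    [-0.0059,0.0081,0,0,0,0,-0.8],
    [-0.0071,0.0097,0,0,0,0,-0.8],
    [-0.0071,0.0097,0,0,0,0,-0.8],
  ],
)

```text
time_s: 7.02
ee_pos: [546.4, 225.7, 184.5]
ee_rot: [180.0, 0.0, 126.2]
force: [0.2, -0.0, -1.0]
gripper_width: 17.6
gripper_force: 25.0
```

send_rows(
  motion=[
    [-0.0012,0.0016,0,0,0,0,-0.8],
    [-0.0024,0.0032,0,0,0,0,-0.8],
    [-0.0024,0.0032,0,0,0,0,-0.8],
  ],
)

```text
time_s: 7.4
ee_pos: [545.1, 227.4, 184.5]
ee_rot: [180.0, -0.0, 126.2]
force: [0.2, -0.4, -1.4]
gripper_width: 17.2
gripper_force: 25.0
```

send_rows(
  motion=[
    [-0.0006,0.0008,0,0,0,0,-0.8],
    [-0.0012,0.0016,0,0,0,0,-0.8],
    [-0.0012,0.0016,0,0,0,0,-0.8],
  ],
)

```text
time_s: 7.78
ee_pos: [544.6, 228.0, 184.5]
ee_rot: [180.0, 0.0, 126.2]
force: [-0.2, -0.1, -1.0]
gripper_width: 17.6
gripper_force: 25.0
```

send_rows(
  motion=[
    [-0.0006,0.0008,0,0,0,0,-0.8],
    [-0.0012,0.0016,0,0,0,0,-0.8],
    [-0.0012,0.0016,0,0,0,0,-0.8],
  ],
)

```text
time_s: 8.15
ee_pos: [544.4, 228.3, 184.5]
ee_rot: [180.0, 0.1, 126.2]
force: [2.9, -3.1, -1.2]
gripper_width: 17.1
gripper_force: 25.0
```

send_rows(
  motion=[
    [-0.0005,0.0007,0,0,0,0,-0.8],
    [-0.0005,0.0007,0,0,0,0,-0.8],
    [-0.0005,0.0007,0,0,0,0,-0.8],
    [-0.0005,0.0007,0,0,0,0,-0.8],
    [-0.0005,0.0007,0,0,0,0,-0.8],
    [-0.0005,0.0007,0,0,0,0,-0.8],
  ],
)

```text
time_s: 8.9
ee_pos: [544.4, 228.4, 184.5]
ee_rot: [180.0, 0.1, 126.2]
force: [3.2, -4.7, -2.0]
gripper_width: 17.6
gripper_force: 25.0
```

send_rows(
  motion=[
    [0,0,-0.0015,0,0,0,-0.8],
    [0,0,-0.0015,0,0,0,-0.5],
    [0,0,-0.0015,0,0,0,-0.2],
    [0,0,-0.0015,0,0,0,-0.1],
    [0,0,0.05,0,0,0,-0.1],
    [0,0,0.13,0,0,0,0.1],
    [-0.008,-0.12,0.13,0,0,0.0717,0.2],
    [-0.008,-0.24,0.13,0,0,0.0717,0.2],
    [-0.008,-0.36,0.1,0,0,0.0717,0.2],
    [-0.008,-0.48,0.05,0,0,0.0717,0.2],
    [-0.008,-0.6,0.05,0,0,0.0717,0.2],
    [-0.008,-0.72,0.05,0,0,0.0717,0.2],
    [-0.008,-0.84,0.05,0,0,0.0717,0.2],
    [-0.008,-0.922,0.05,0,0,0.0717,0.2],
    [-0.008,-0.922,0.05,0,0,0.0717,0.2],
    [-0.008,-0.922,0.05,0,0,0.0717,0.2],
  ],
)

```text
time_s: 10.9
ee_pos: [539.6, -230.9, 209.3]
ee_rot: [180.0, -0.1, 130.5]
force: [0.7, 0.5, -0.6]
gripper_width: 54.9
gripper_force: 0.0
```

```bash
cat > hung.py <<'E'
from h import *
import sys
yaw=np.radians(126.2); X=np.array([np.cos(yaw),np.sin(yaw)]); Y=np.array([-X[1],X[0]]); C=np.array([542.8,230.5])
s=env.state(); print(s['time_s'],s['ee_pos'].round(1),s['force'].round(1))
o=[]
for n,(u,v) in(('scene',(347,130)),('top',(147,223))):
    f=grab(n); W=cloud(f); a=(W[...,:2]-C)@X; y=(W[...,:2]-C)@Y; z=W[...,2]
    hsv=cv2.cvtColor(f['pixels'],cv2.COLOR_RGB2HSV)
    for l,q in(('tab',(abs(y)<22)&(a>-30)&(a<12)&(z>183)&(z<216)),('box',(abs(y)<40)&(a>-60)&(a<-10)&(z>60)&(z<135)),('hook',(abs(y)<9)&(a<-20)&(a>-62)&(z>160)&(z<190))):
        if q.sum()>4: print(n,l,q.sum(),'a',np.percentile(a[q],[3,50,97]).round(1),'y',np.percentile(y[q],[3,50,97]).round(1),'z',np.percentile(z[q],[3,50,97]).round(1))
    o.append(cv2.resize(cv2.cvtColor(f['pixels'][v-55:v+55,u-55:u+55],cv2.COLOR_RGB2BGR),(390,390),interpolation=cv2.INTER_CUBIC))
cv2.imwrite('pics/'+sys.argv[1],np.hstack(o))
E
python3 hung.py h1.png
```

```text
10.9 [ 539.6 -230.9  209.3] [ 0.7  0.5 -0.6]
scene tab 75 a [-6.1 -3.3  0.4] y [-9.2 -1.1  6.7] z [185.2 198.3 211.1]
scene box 284 a [-30.7 -27.2 -11.8] y [-20.2   0.3  18.4] z [ 81.7 107.8 122. ]
scene hook 28 a [-60.  -38.2 -21.2] y [-3.6  0.1  2. ] z [170.9 174.  184.3]
top tab 27 a [-4.1 -2.7 -0.6] y [-7.4  2.7  8.3] z [187.7 207.1 211.4]
top box 163 a [-27.9 -19.8 -10.7] y [-14.3   6.9  19.7] z [ 84.2 116.7 120.9]
top hook 49 a [-57.  -39.  -21.5] y [-3.6  0.5  2.6] z [168.3 172.3 182.2]
```

View pics/h1.png

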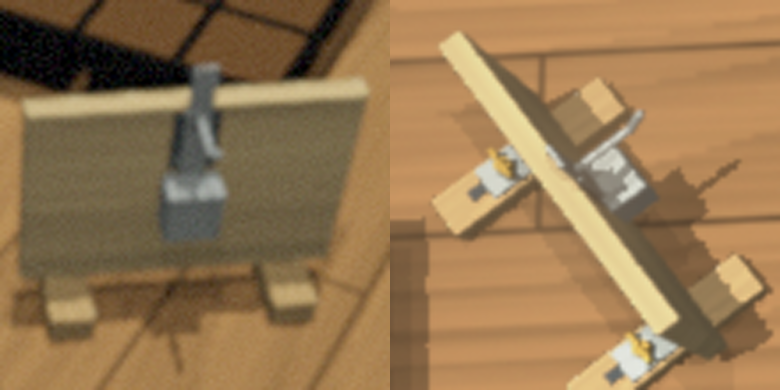

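The small one hangs squarely on the hook against the board, with its tab at (205,80) and box at (193,210) in the scene half, and it has been released. Medium next.

send_rows(
  motion=[
    [0,0,-0.07,0,0,0,0.2],
    [0,0,-0.14,0,0,0,0.2],
    [0,0,-0.2,0,0,0,0.2],
    [0,0,-0.2,0,0,0,0.2],
    [0,0,-0.2,0,0,0,0],
    [0,0,-0.2,0,0,0,-0.3],
    [0,0,-0.2,0,0,0,-0.7],
    [0,0,-0.2,0,0,0,-0.7],
    [0,0,-0.2,0,0,0,-0.7],
  ],
  squeeze=25,
)

```text
time_s: 12.12
ee_pos: [540.0, -232.1, 110.4]
ee_rot: [180.0, 0.1, 130.5]
force: [-1.6, 0.5, 4.7]
gripper_width: 24.5
gripper_force: 25.0
```

send_rows(
  motion=[
    [0,0,0.1,0,0,0,-0.7],
    [0.05,0.06,0.179,0,0,-0.0717,-0.7],
    [0.1066,0.16,0.179,0,0,-0.0717,-0.7],
    [0.1066,0.26,0.179,0,0,-0.0717,-0.7],
    [0.1066,0.36,0.179,0,0,-0.0717,-0.7],
    [0.1066,0.46,0.179,0,0,-0.0717,-0.7],
    [0.1066,0.56,0.179,0,0,-0.0717,-0.7],
    [0.1066,0.66,0.179,0,0,-0.0717,-0.7],
    [0.1066,0.73,0.179,0,0,-0.0717,-0.7],
    [0.1066,0.7875,0.179,0,0,-0.0717,-0.7],
    [0.1066,0.7875,0.179,0,0,-0.0717,-0.7],
    [0.1066,0.7875,0.179,0,0,-0.0717,-0.7],
    [0.1066,0.7875,0.179,0,0,-0.0717,-0.7],
  ],
)

```text
time_s: 13.75
ee_pos: [593.0, 161.0, 198.9]
ee_rot: [-180.0, 0.0, 126.1]
force: [-0.3, -0.5, -1.0]
gripper_width: 24.1
gripper_force: 25.0
```

```bash
python3 rel.py m1.png
```

```text
t 13.75 tcp a,y,z -85.72 0.55 198.86 yaw 126.12 F [-0.3 -0.5 -1. ]
scene strap 146 a [-89.6 -86.9 -84. ] y [-12.4  -0.4  11.8] zmax [144.2 187.4] rect [-86.8  -0.3] [25.1  7.1] 84.5 slope deg 1.0
scene box 556 a [-118.  -114.5  -85.6] y [-23.4   2.9  24.2] zmax [ 92.6 140.3] rect [-100.6   -0.3] [50.9 37.3] 88.3 slope deg 11.6
scene hook 2
top strap 0
top box 20 a [-114.2  -98.8  -85.3] y [23.7 24.3 25.8] zmax [ 87.6 101.3] rect [-99.8  24.7] [31.1  2.1] 1.1 slope deg 0.7
top hook 0
```

send_rows(
  motion=[
    [-0.0136,0.0186,0.004,0,0,0,-0.7],
    [-0.0272,0.0371,0.004,0,0,0,-0.7],
    [-0.0272,0.0371,0.004,0,0,0,-0.7],
    [-0.0319,0.0436,0.004,0,0,0,-0.7],
    [-0.0366,0.05,-0.002,0,0,0,-0.7],
    [-0.0413,0.0564,-0.009,0,0,0,-0.7],
    [-0.0413,0.0564,-0.009,0,0,0,-0.7],
  ],
)

```text
time_s: 14.72
ee_pos: [571.9, 190.3, 193.9]
ee_rot: [-179.9, -0.0, 126.2]
force: [0.1, -0.2, -1.1]
gripper_width: 24.9
gripper_force: 25.0
```

send_rows(
  motion=[
    [-0.0047,0.0065,-0.007,0,0,0,-0.7],
    [-0.0094,0.0129,-0.012,0,0,0,-0.7],
    [-0.0142,0.0194,-0.016,0,0,0,-0.7],
    [-0.0189,0.0258,-0.018,0,0,0,-0.7],
    [-0.0189,0.0258,-0.018,0,0,0,-0.7],
    [-0.0189,0.0258,-0.018,0,0,0,-0.7],
  ],
)

```text
time_s: 15.48
ee_pos: [563.0, 203.2, 185.6]
ee_rot: [180.0, 0.0, 126.2]
force: [-0.4, 0.4, -1.2]
gripper_width: 24.5
gripper_force: 25.0
```

```bash
python3 rel.py m2.png
```

```text
t 15.475 tcp a,y,z -34.0 -0.17 185.58 yaw 126.2 F [-0.4  0.4 -1.2]
scene strap 141 a [-39.  -35.2 -32.7] y [-13.5  -0.3  11.2] zmax [131.6 175.9] rect [-36.6  -1.4] [26.2  8.3] 89.4 slope deg -29.9
scene box 518 a [-66.5 -62.6 -33.2] y [-24.4   2.   23.3] zmax [ 78.9 126.9] rect [-46.6  -1. ] [44.2 50.3] 1.5 slope deg 12.5
scene hook 62 a [-58.2 -35.8 -33.3] y [-7.3  0.4  8. ] zmax [162.5 188.1] rect [-44.9   2.7] [17.5 25.9] 74.6 slope deg 1.7
top strap 0
top box 24 a [-63.8 -56.2 -33.6] y [-22.5  23.2  24.4] zmax [ 74.8 124.1] rect [-57.1   5.6] [56.7 26.5] 59.2 slope deg 50.5
top hook 0
```

View pics/m2.png

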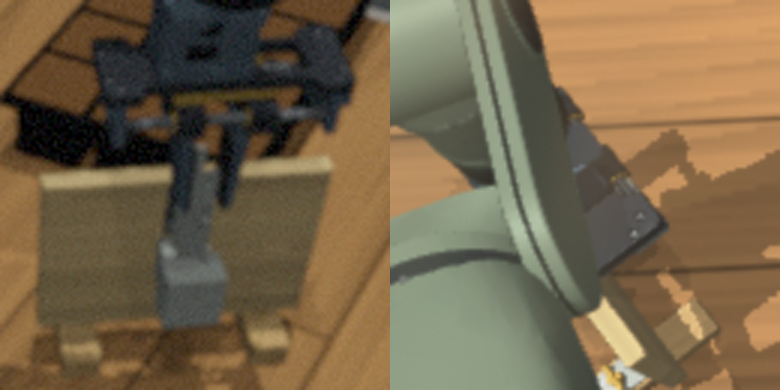

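The hook is through the medium's slot and its box is about to go over the small one (scene half, box at (190,285)). No force so far, so I'll slide on.

send_rows(
  motion=[
    [-0.0035,0.0048,0,0,0,0,-0.7],
    [-0.0071,0.0097,0,0,0,0,-0.7],
    [-0.0106,0.0145,0,0,0,0,-0.7],
    [-0.0106,0.0145,0,0,0,0,-0.7],
  ],
)

```text
time_s: 16.08
ee_pos: [557.4, 210.6, 185.5]
ee_rot: [180.0, -0.0, 126.2]
force: [0.5, -0.3, -0.8]
gripper_width: 24.6
gripper_force: 25.0
```

send_rows(
  motion=[
    [-0.0035,0.0048,0,0,0,0,-0.7],
    [-0.0071,0.0097,0,0,0,0,-0.7],
    [-0.0106,0.0145,0,0,0,0,-0.7],
    [-0.0142,0.0194,0,0,0,0,-0.7],
    [-0.0142,0.0194,0,0,0,0,-0.7],
  ],
)

```text
time_s: 16.7
ee_pos: [550.3, 220.3, 185.5]
ee_rot: [180.0, -0.0, 126.2]
force: [0.2, -0.5, -0.3]
gripper_width: 24.8
gripper_force: 25.0
```

send_rows(
  motion=[
    [-0.0024,0.0032,0,0,0,0,-0.7],
    [-0.0041,0.0056,0,0,0,0,-0.7],
    [-0.0053,0.0073,0,0,0,0,-0.7],
    [-0.0053,0.0073,0,0,0,0,-0.7],
  ],
)

```text
time_s: 17.2
ee_pos: [547.8, 223.8, 185.5]
ee_rot: [180.0, 0.0, 126.2]
force: [-0.2, 1.3, -2.5]
gripper_width: 24.1
gripper_force: 25.0
```

send_rows(
  motion=[
    [-0.0006,0.0008,0,0,0,0,-0.7],
    [-0.0012,0.0016,0,0,0,0,-0.7],
    [-0.0012,0.0016,0,0,0,0,-0.7],
  ],
)

```text
time_s: 17.58
ee_pos: [547.2, 224.5, 185.5]
ee_rot: [180.0, -0.0, 126.2]
force: [-0.6, 0.4, -0.2]
gripper_width: 24.7
gripper_force: 25.0
```

send_rows(
  motion=[
    [-0.0006,0.0008,0,0,0,0,-0.7],
    [-0.0012,0.0016,0,0,0,0,-0.7],
    [-0.0012,0.0016,0,0,0,0,-0.7],
  ],
)

```text
time_s: 17.95
ee_pos: [546.8, 225.2, 185.5]
ee_rot: [180.0, 0.0, 126.2]
force: [0.7, -0.8, -1.6]
gripper_width: 24.2
gripper_force: 25.0
```

send_rows(
  motion=[
    [-0.0005,0.0007,0,0,0,0,-0.7],
    [-0.0009,0.0012,0,0,0,0,-0.7],
    [-0.0009,0.0012,0,0,0,0,-0.7],
    [-0.0009,0.0012,0,0,0,0,-0.7],
  ],
)

```text
time_s: 18.45
ee_pos: [546.6, 225.5, 185.5]
ee_rot: [180.0, 0.1, 126.2]
force: [2.7, -3.8, -2.5]
gripper_width: 24.9
gripper_force: 25.0
```

send_rows(
  motion=[
    [-0.0004,0.0005,0,0,0,0,-0.7],
    [-0.0004,0.0005,0,0,0,0,-0.7],
    [-0.0004,0.0005,0,0,0,0,-0.7],
    [-0.0004,0.0005,0,0,0,0,-0.7],
    [-0.0004,0.0005,0,0,0,0,-0.7],
    [-0.0004,0.0005,0,0,0,0,-0.7],
  ],
)

```text
time_s: 19.2
ee_pos: [546.6, 225.5, 185.6]
ee_rot: [180.0, 0.1, 126.2]
force: [4.1, -4.9, -2.2]
gripper_width: 24.4
gripper_force: 25.0
```

send_rows(
  motion=[
    [0,0,-0.001,0,0,0,-0.7],
    [0,0,-0.001,0,0,0,-0.3],
    [0,0,-0.001,0,0,0,0],
    [0,0,-0.001,0,0,0,0],
    [0,0,0.05,0,0,0,0],
    [0,0,0.13,0,0,0,0.1],
    [-0.03,-0.1,0.13,0,0,0.15,0.2],
    [-0.08,-0.2,0.1,0,0,0.3,0.2],
    [-0.12,-0.3,0.06,0,0,0.45,0.2],
    [-0.16,-0.4,0.03,0,0,0.602,0.2],
    [-0.2,-0.5,0.03,0,0,0.602,0.2],
    [-0.2,-0.58,0.03,0,0,0.602,0.2],
    [-0.2,-0.58,0.03,0,0,0.602,0.2],
    [-0.2,-0.58,0.03,0,0,0.602,0.2],
  ],
)

```text
time_s: 20.95
ee_pos: [446.0, -63.3, 200.5]
ee_rot: [179.9, -0.0, 162.3]
force: [-0.1, 0.1, 0.6]
gripper_width: 54.8
gripper_force: 0.0
```

```bash
python3 hung.py h2.png
```

```text
20.95 [446.  -63.3 200.5] [-0.1  0.1  0.6]
scene tab 116 a [-11.2  -8.6  -2.8] y [-12.7  -0.8  10.7] z [185.1 200.8 211.6]
scene box 461 a [-39.4 -35.5 -12.3] y [-24.7   1.2  23.2] z [ 77.6 111.1 126. ]
scene hook 28 a [-59.1 -38.1 -22.7] y [-3.3  0.2  1.5] z [170.2 173.9 183.8]
top tab 60 a [-8.5 -5.8 -0.3] y [-11.5   1.9  12.3] z [186.6 207.3 211.8]
top box 291 a [-36.6 -24.1 -10.7] y [-23.1   8.9  24.2] z [ 78.1 121.3 125.9]
top hook 48 a [-56.9 -39.7 -21.5] y [-3.3  0.8  2.5] z [168.7 172.6 182.5]
```

View pics/h2.png

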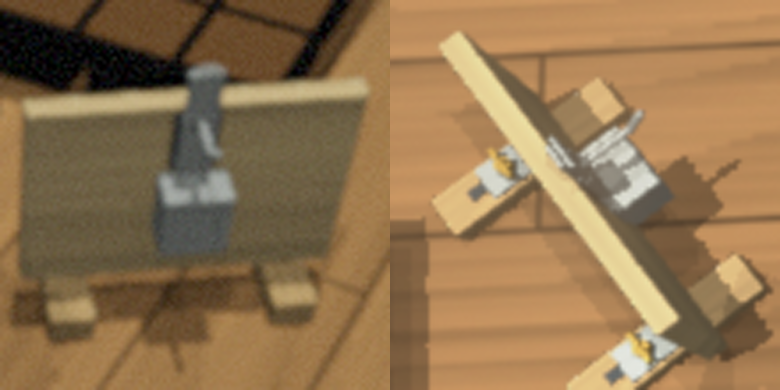

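The medium hangs nested over the small one (scene half, tab (205,85), box (195,215)) and is released. Large next.

send_rows(
  motion=[
    [0,0,-0.06,0,0,0,0.2],
    [0,0,-0.12,0,0,0,0.2],
    [0,0,-0.173,0,0,0,0.2],
    [0,0,-0.173,0,0,0,0.2],
    [0,0,-0.173,0,0,0,0],
    [0,0,-0.173,0,0,0,-0.2],
    [0,0,-0.173,0,0,0,-0.5],
    [0,0,-0.173,0,0,0,-0.5],
    [0,0,-0.173,0,0,0,-0.5],
  ],
  squeeze=25,
)

```text
time_s: 22.18
ee_pos: [446.6, -64.1, 114.8]
ee_rot: [180.0, 0.1, 162.3]
force: [-1.2, -0.5, 5.1]
gripper_width: 31.4
gripper_force: 25.0
```

send_rows(
  motion=[
    [0,0,0.1,0,0,0,-0.5],
    [0.05,0,0.17,0,0,-0.1,-0.5],
    [0.15,0,0.17,0,0,-0.25,-0.5],
    [0.25,0.05,0.17,0,0,-0.4,-0.5],
    [0.294,0.13,0.17,0,0,-0.55,-0.5],
    [0.294,0.21,0.17,0,0,-0.602,-0.5],
    [0.294,0.29,0.17,0,0,-0.602,-0.5],
    [0.294,0.37,0.17,0,0,-0.602,-0.5],
    [0.294,0.42,0.17,0,0,-0.602,-0.5],
    [0.294,0.452,0.17,0,0,-0.602,-0.5],
    [0.294,0.452,0.17,0,0,-0.602,-0.5],
    [0.294,0.452,0.17,0,0,-0.602,-0.5],
    [0.294,0.452,0.17,0,0,-0.602,-0.5],
  ],
)

```text
time_s: 23.8
ee_pos: [593.1, 161.1, 199.0]
ee_rot: [-180.0, 0.0, 126.1]
force: [0.3, -1.4, -2.2]
gripper_width: 31.9
gripper_force: 25.0
```

```bash
python3 rel.py l1.png
```

```text
t 23.8 tcp a,y,z -85.68 0.42 199.01 yaw 126.12 F [ 0.3 -1.4 -2.2]
scene strap 207 a [-90.7 -86.1 -83.3] y [-16.7  -0.8  15.8] zmax [144.4 189.4] rect [-87.6   0.1] [13.  53.5] 1.3 slope deg -31.0
scene box 518 a [-122.2 -119.6  -88.1] y [-27.8   4.5  28.6] zmax [ 87.7 141.6] rect [-102.7   -0.4] [43.5 59.2] 1.4 slope deg 34.7
scene hook 6
top strap 0
top box 59 a [-118.7 -101.4  -84.1] y [27.5 28.8 30.2] zmax [ 84.7 113.3] rect [-101.4   28.7] [37.   3.5] 1.4 slope deg 1.0
top hook 0
```

send_rows(
  motion=[
    [-0.0136,0.0186,0.004,0,0,0,-0.5],
    [-0.0272,0.0371,0.004,0,0,0,-0.5],
    [-0.0272,0.0371,0.004,0,0,0,-0.5],
    [-0.0319,0.0436,0.003,0,0,0,-0.5],
    [-0.0366,0.05,-0.003,0,0,0,-0.5],
    [-0.0413,0.0564,-0.01,0,0,0,-0.5],
    [-0.0413,0.0564,-0.01,0,0,0,-0.5],
  ],
)

```text
time_s: 24.78
ee_pos: [571.9, 190.5, 193.4]
ee_rot: [-179.9, -0.0, 126.2]
force: [-0.3, 0.1, -2.5]
gripper_width: 31.2
gripper_force: 25.0
```

send_rows(
  motion=[
    [-0.0047,0.0065,-0.0086,0,0,0,-0.5],
    [-0.0071,0.0097,-0.0126,0,0,0,-0.5],
    [-0.0089,0.0121,-0.0172,0,0,0,-0.5],
    [-0.0089,0.0121,-0.0172,0,0,0,-0.5],
    [-0.0089,0.0121,-0.0172,0,0,0,-0.5],
  ],
)

```text
time_s: 25.4
ee_pos: [568.0, 196.4, 185.5]
ee_rot: [180.0, 0.0, 126.2]
force: [0.2, -0.3, -1.3]
gripper_width: 31.2
gripper_force: 25.0
```

```bash
python3 rel.py l2.png
```

```text
t 25.4 tcp a,y,z -42.4 -0.22 185.47 yaw 126.19 F [ 0.2 -0.3 -1.3]
scene strap 193 a [-49. -43. -40.] y [-16.7   0.3  16. ] zmax [130.8 175.9] rect [-45.3   0.1] [50.8 12.2] 88.6 slope deg -49.6
scene box 487 a [-79.1 -76.2 -44.2] y [-28.7   3.3  27.7] zmax [ 73.6 128. ] rect [-59.7  -1.5] [41.7 59.2] 0.8 slope deg 32.7
scene hook 69 a [-58.2 -43.   -9.5] y [-8.1  0.7  8.2] zmax [163.1 189.2] rect [-32.8  -3.5] [16.9 50.5] 71.1 slope deg -5.2
top strap 0
top box 70 a [-76.6 -62.3 -39.3] y [-11.4  27.6  29.1] zmax [ 70.5 126.5] rect [-68.2  11. ] [65.1 34.5] 50.2 slope deg 25.1
top hook 0
```

View pics/l2.png

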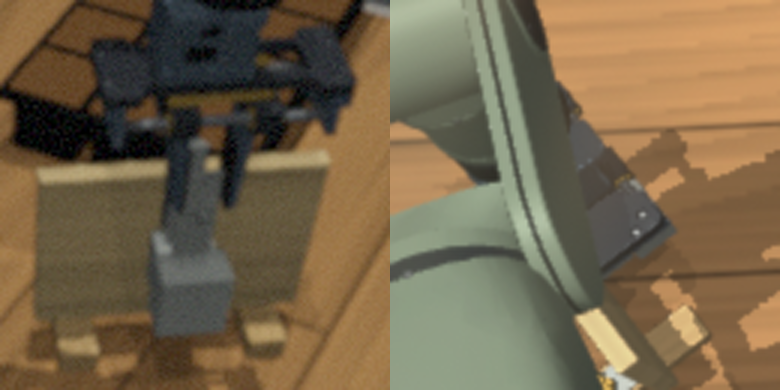

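The large measure is on the hook with its box just reaching the medium's (scene half, box at (190,280)), and there is no force. That was the tenth picture, so from here I'll go by numbers.

send_rows(
  motion=[
    [-0.0035,0.0048,0,0,0,0,-0.5],
    [-0.0071,0.0097,0,0,0,0,-0.5],
    [-0.0106,0.0145,0,0,0,0,-0.5],
    [-0.0106,0.0145,0,0,0,0,-0.5],
  ],
)

```text
time_s: 26.0
ee_pos: [562.4, 203.9, 185.4]
ee_rot: [180.0, 0.0, 126.2]
force: [0.5, -0.5, -1.2]
gripper_width: 31.4
gripper_force: 25.0
```

send_rows(
  motion=[
    [-0.0035,0.0048,0,0,0,0,-0.5],
    [-0.0071,0.0097,0,0,0,0,-0.5],
    [-0.0106,0.0145,0,0,0,0,-0.5],
    [-0.0142,0.0194,0,0,0,0,-0.5],
    [-0.0165,0.0226,0,0,0,0,-0.5],
    [-0.0165,0.0226,0,0,0,0,-0.5],
  ],
)

```text
time_s: 26.75
ee_pos: [554.3, 215.1, 185.4]
ee_rot: [180.0, 0.0, 126.2]
force: [-0.3, 1.1, -2.9]
gripper_width: 31.4
gripper_force: 25.0
```

send_rows(
  motion=[
    [-0.0035,0.0048,0,0,0,0,-0.5],
    [-0.0059,0.0081,0,0,0,0,-0.5],
    [-0.0077,0.0105,0,0,0,0,-0.5],
    [-0.0077,0.0105,0,0,0,0,-0.5],
  ],
)

```text
time_s: 27.25
ee_pos: [550.4, 220.3, 185.4]
ee_rot: [180.0, -0.0, 126.2]
force: [-1.6, 0.6, -2.2]
gripper_width: 32.0
gripper_force: 25.0
```

send_rows(
  motion=[
    [-0.0006,0.0008,0,0,0,0,-0.5],
    [-0.0012,0.0016,0,0,0,0,-0.5],
    [-0.0012,0.0016,0,0,0,0,-0.5],
  ],
)

```text
time_s: 27.62
ee_pos: [549.9, 221.0, 185.4]
ee_rot: [180.0, 0.0, 126.2]
force: [-0.6, -0.3, -1.3]
gripper_width: 31.1
gripper_force: 25.0
```

send_rows(
  motion=[
    [-0.0006,0.0008,0,0,0,0,-0.5],
    [-0.0012,0.0016,0,0,0,0,-0.5],
    [-0.0012,0.0016,0,0,0,0,-0.5],
  ],
)

```text
time_s: 28.0
ee_pos: [549.6, 221.5, 185.4]
ee_rot: [180.0, 0.1, 126.2]
force: [2.1, -1.4, -0.7]
gripper_width: 31.4
gripper_force: 25.0
```

send_rows(
  motion=[
    [-0.0004,0.0005,0,0,0,0,-0.5],
    [-0.0008,0.001,0,0,0,0,-0.5],
    [-0.0008,0.001,0,0,0,0,-0.5],
    [-0.0008,0.001,0,0,0,0,-0.5],
  ],
)

```text
time_s: 28.5
ee_pos: [549.5, 221.6, 185.5]
ee_rot: [180.0, 0.1, 126.2]
force: [3.1, -4.4, -1.9]
gripper_width: 31.9
gripper_force: 25.0
```

send_rows(
  motion=[
    [-0.0003,0.0004,0,0,0,0,-0.5],
    [-0.0003,0.0004,0,0,0,0,-0.5],
    [-0.0003,0.0004,0,0,0,0,-0.5],
    [-0.0003,0.0004,0,0,0,0,-0.5],
    [-0.0003,0.0004,0,0,0,0,-0.5],
    [-0.0003,0.0004,0,0,0,0,-0.5],
  ],
)

```text
time_s: 29.25
ee_pos: [549.5, 221.7, 185.5]
ee_rot: [180.0, 0.1, 126.2]
force: [3.0, -4.5, -1.6]
gripper_width: 31.5
gripper_force: 25.0
```

```bash
python3 hung.py h3.png
```

```text
29.25 [549.5 221.7 185.5] [ 3.  -4.5 -1.6]
scene tab 211 a [-29.  -12.6  -1.7] y [-20.6  -5.1  19.6] z [184.  201.4 214.4]
scene box 696 a [-48.9 -45.2 -12. ] y [-29.1   1.2  27.6] z [ 75.1 117.1 132.4]
scene hook 27 a [-59.4 -38.5 -22.9] y [-3.2 -0.1  2.2] z [170.6 174.7 183.8]
top box 165 a [-46.7 -42.  -13.4] y [-26.4  17.7  28.8] z [ 72.1 113.2 131.2]
top hook 19 a [-57.6 -51.3 -44.2] y [-2.7  0.5  3. ] z [171.8 177.1 183.2]
```

send_rows(
  motion=[
    [-0.0002,0.0003,0,0,0,0,-0.5],
    [-0.0002,0.0003,0,0,0,0,-0.5],
    [-0.0002,0.0003,0,0,0,0,-0.5],
    [-0.0002,0.0003,0,0,0,0,-0.5],
    [-0.0002,0.0003,-0.001,0,0,0,-0.5],
    [-0.0002,0.0003,-0.001,0,0,0,-0.2],
    [-0.0002,0.0003,-0.001,0,0,0,0.1],
    [-0.0002,0.0003,-0.001,0,0,0,0.2],
    [-0.0002,0.0003,0.05,0,0,0,0.2],
    [-0.0002,0.0003,0.15,0,0,0,0.2],
    [-0.0002,-0.1,0.2,0,0,0,0.2],
    [-0.0002,-0.2,0.2,0,0,0,0.2],
    [-0.0002,-0.4,0.2,0,0,0,0.2],
    [-0.0002,-0.4,0.2,0,0,0,0.2],
    [-0.0002,-0.4,0.2,0,0,0,0.2],
    [-0.0002,-0.4,0.2,0,0,0,0.2],
  ],
)

```text
time_s: 31.35
ee_pos: [548.6, 23.2, 285.4]
ee_rot: [180.0, -0.0, 126.2]
force: [0.0, -0.4, 0.0]
gripper_width: 54.8
gripper_force: 0.0
```

```bash
cat >> hung.py <<'E'
    q=(abs(y)<18)&(a>-20)&(a<6)&(z>200)&(z<207)
    if n=='scene': print('tabs a by |y|: large',np.median(a[q&(abs(y)>13)]).round(1),'all',np.median(a[q]).round(1))
E
python3 hung.py h4.png
```

```text
File "hung.py", line 13
    q=(abs(y)<18)&(a>-20)&(a<6)&(z>200)&(z<207)
IndentationError: unexpected indent
```

```bash
head -n -2 hung.py > h5.py; python3 h5.py h4.png; python3 - <<'E'
from h import *
import numpy as np
# pots/tub: depth change vs start in top view, away from arm
f=grab('top'); d0=np.load('top.npz')['depth']; d=f['depth']
for n,(u,v) in dict(potA=(322,145),potB=(372,282),tub=(394,172)).items(): print(n,np.median(abs(d-d0)[v-20:v+20,u-20:u+20]).round(1))
E
```

```text
31.35 [548.6  23.2 285.4] [ 0.  -0.4  0. ]
scene tab 158 a [-16.1 -13.5  -1.6] y [-15.6  -0.9  13. ] z [184.4 200.8 211.9]
scene box 692 a [-47.9 -43.8 -11.5] y [-28.7   1.4  27.6] z [ 73.8 116.2 131. ]
scene hook 27 a [-59.8 -39.3 -23. ] y [-3.5  0.   2.2] z [170.8 173.9 183.8]
top tab 80 a [-13.5  -7.3  -0.6] y [-13.7  -0.6  10.6] z [188.3 208.3 211.3]
potA 2.2
potB 1.9
tub 2.1
```

```bash
python3 -c "
from workcell import env
print(env.job_done())"
```

```text
the job is handed in; nothing more can be done
None
```

The small, medium and large measures hang nested on the hook, each pressed home at about 5 to 7 N and released; the job was handed in after about 31 s with the pots and tub unmoved, but the hand-in returned no verdict.

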